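Square a circuit board into its carrier and lift the carrier level

ROBOT

A 6-joint arm with a two-finger parallel gripper is mounted at the origin on a cart in front of the work surface, level with it; the furniture and walls round the work are solid. World frame = base frame: x ahead of the robot, y to its left, z up, the work surface at z = 0. Lengths are in m, angles in rad, forces in N, time in s.
With the tool pointing down it reaches from about 0.4 to 0.825 m from the base axis. Payload 7 kg.
Tool frame: the origin (TCP) lies at the very end of the fingers, on their centre line; the grasp point (between the pads) lies 19 mm behind it; z points along the fingers, y is the line along which they close (so a half turn about z gives the same grasp; the last joint's range is limited). The gripper opens to 88 mm and grips with 3 to 60 N. Pads are 19 mm wide; open, the fingers measure 130 mm over their backs; the gripper's body (78 mm by 193 mm) begins 47 mm behind the grasp point.
Start: joints at [1.545, 0.359, 0.012, 0, -1.224, -0.288], TCP at [0.208, 0.642, 0.227] pointing down, gripper open.
Joint ranges: [-3.07, 3.07], [-1.43, 2.12], [-1.02, 1.25], [-3.03, 1.67], [-3.05, -0], [-3.03, 3.03]. Speed limits (rad/s): [2.39, 2.39, 3.01, 3.14, 3.14, 3.14].

INTERFACE

Orientations are given as a unit quaternion [x, y, z, w].
In Python, from plant import get_obs, vision, workorder, nets gives the robot as it stands.
- The arm moves only by the tool step_arm, never from a script. Its argument "commands" is a list of rows, each a list of 5 numbers: the closure, from -1 (fully open) to 1 (shut), then the shift along the tool's x, y, z normalised to -1 to 1, where 1 is 0.025 m, then the turn about the tool's z normalised to -1 to 1, where 1 is 180 degrees. A call has 1 to 20 rows; each row shifts and turns the commanded pose from where the row before left it, along the tool's axes as they then stand; what a row does not reach is not made up. A row lasts 1/12 s, in which the tool goes at most 41.7 mm and 7.16 degrees, less where a joint would pass 70% of its speed; a pose out of reach is approached as far as the arm can. A call with a number of a shift or a turn outside -1 to 1 is refused whole. A call with a gripper value outside its range is refused whole. The fingers move at their own pace and stop on an object; the grip force is fixed at half the most. Time passes only in rows, so rows that do not move let the fingers close. It gives the time, the measured TCP pose, the force, the opening and the grip force at its end, in the units of the state.
- get_obs(): the state, without advancing time (a new reading comes with each control period).
- vision.capture(name): name is "scene" or "top" or "wrist"; returns a dict with "color" (384x512x3 uint8, red, green, blue), "fov_y" (degrees; the focal length in pixels is half the picture's height over the tangent of half this angle, whatever the lens; pixels are square), "cx", "cy" (the principal point, pixels), "R" (3x3) and "t" (3): a world point X has camera coordinates R X + t. Camera axes: x right, y down, z forward; pixel columns grow to the right and rows downward; lengths in m; the calibration is good to about 2 mm. A picture is of the moment at which its call begins. There is no depth.
- workorder.hand_in(): hands the job in; it is judged then, once.
Trained networks look in a picture, given as the dict that the camera call returned (one of the last four; its "shot" number tells which), for a name from the list of things; names that differ only in an ending like _2 or _b are one class to them, and where a whole thing is asked for, a point or a joint stands for the part that bears it (a point fixed in the world has none). Each returns a list of dicts, best first, with "score" (0 to 1); they miss things now and then, are a little off and sometimes report something else, mostly with a low value. They report only what shows in the picture. A call takes as long as a camera call.
- nets.find_in(target, picture): "at" ([x, y, z] in m, in the coordinates of the camera as it stood for that picture, good to about 4 mm: the middle of the surface that is visible of it).
- nets.silhouettes(target, picture): "mask" (384x512 bool, what is visible of it).
- nets.place_of(target, picture): "at" ([x, y, z] in m, in the coordinates of the camera as it stood for that picture, good to about 4 mm: a listed point, or the origin of a listed thing).
The state is a dict: "time_s": time; "joint_positions": joint angles; "joint_velocities": joint speeds; "tau": joint torques, N m; "ee_pos": TCP position; "tool_rot": TCP orientation; "wrist_force": force on the tool from outside, world axes, zero at the start; "wrist_torque": the same for the moment, N m; "opening": finger opening in m; "gripper_force": force on a finger pad.
Only numpy, scipy, OpenCV 4.12 (cv2) and the standard library are available. Lean on these libraries where they do the work, as an engineer would, in place of code of your own. Each camera call takes 0.05 s, during which the arm holds its last target. There are 200 camera calls.

TASK

The green circuit board lies askew on its carrier plate: push it square and flush into the corner of the two blue fences while the carrier stands on the bench. Then take the carrier by its orange handle and lift it straight up, level and with the board still flush, to about 15 cm above the bench top, and finish while holding it there, steady in the air in front of the board stacks: do not put it down or let go. Leave the solder reel, the stamp and the tape roll where they stand.

Things in the scene. Friction and masses are not known exactly. Their poses are not given: they have to be found in the camera images.
- carrier: Loose board carrier, 0.4 to 0.65 kg, which slides on the bench if pushed with a few N. Origin: centre of the underside of its dark plate, 132 (x) x 164 (y) x 6 mm; z up. Two blue fences on the plate, 6 mm thick, tops 21 mm above the underside: back one with inside face at x = +60 mm, left one with inside face at y = +76 mm. Front (-x) and right (-y) edges are open
- fence_corner (a point): Inside corner of the two fences on the plate's upper face, 6 mm above the underside; axes as the carrier's (+x into the back fence, +y into the left fence)
- grip (a point): Grip point in the orange handle, a level bar along the carrier's x, 16 mm wide (y), 26 mm high (z 54 to 80 mm above the carrier's underside), 36 mm above the board's top, held at its back end by an upright. The point is mid width and height, above (within 5 mm) the loaded carrier's centre of mass; the bar reaches 33 mm further to -x. Pinch from above along y. Axes as the carrier's
- board: Loose green circuit board, 96 (x) x 126 (y) x 12 mm, 0.06 kg, flat on the carrier's plate. Origin: centre of its underside; z up. It starts 11 to 20 mm from each fence (at the middle of its edges), turned by up to 0.1 rad
- board_back_edge (a point): Middle of the board's back (+x) edge, at half its thickness: belongs against the back fence
- board_left_edge (a point): Middle of the board's left (+y) edge, at half its thickness: belongs against the left fence
- solder_reel: Bystander: solder reel with blue flanges, diameter 62, height 45 mm, standing; origin at the centre of its underside
- stamp: Bystander: small hand stamp with a red grip, diameter 33, height 62 mm, standing; origin at the centre of its underside
- tape_roll: Bystander: roll of amber tape lying flat, diameter 66, height 18 mm; origin at the centre of its underside

How it is judged:
On the way:
1. the board is square and flush in the fence corner while the carrier stands on the bench (x of board_back_edge in the frame of fence_corner above -0.0025 m and y of board_left_edge in the frame of fence_corner above -0.0025 m and angle between the x axis of board and the x axis of carrier, either way round below 0.03 rad and z of board in the frame of carrier below 0.009 m and height (world z) of carrier below 0.006 m), for 0.2 s.
At the end, for the whole second after the job is handed in: The fingers hold the carrier still in the air, its underside 120 to 190 mm above the bench, within 4 degrees of level, in front of the board stacks (x below 0.57 m); the board rests on it, untouched by the fingers, within 3 mm of both fences and square to them within 2 degrees (height (world z) of carrier between 0.12 and 0.19 m and world x of carrier below 0.57 m and angle between carrier's own z axis and vertical below 0.07 rad and linear speed of carrier below 0.02 m/s and angular speed of carrier below 0.1 rad/s and contact force between the fingers and carrier above 1 N and contact force between the fingers and board below 0.2 N and contact force between board and carrier above 0.2 N and x of board_back_edge in the frame of fence_corner above -0.003 m and y of board_left_edge in the frame of fence_corner above -0.003 m and angle between the x axis of board and the x axis of carrier, either way round below 0.035 rad and z of board in the frame of carrier below 0.009 m); the arm keeps its last pose, push and grip.
It fails at once if the carrier is tilted by more than 15 degrees (angle between carrier's own z axis and vertical above 0.26 rad).
It fails at once if a bystander (solder reel, stamp, tape roll) is moved by more than 20 mm (distance of any of solder_reel, stamp, tape_roll from where it was at the start of the episode above 0.02 m).
It also fails if it takes over 70 s, if anything falls off the work surface, if the arm or the gripper's body presses on something with over 40 N, if the wrist force passes 120 N, or if a joint passes its speed limit or range.

## Working session

There is one attempt and no reset: what is moved stays moved. The work goes in short steps, Python scripts to look and compute and a tool call to move; the robot and the scene stay as the last step left them, time stands still between calls to the robot, and variables do not carry over. Pictures are saved under pics/ and viewed, at most 13 in all, crops included, and the job is handed in when it is done.

Besides the shell and the picture viewer there is one more tool, called after ">>>" as name(argument=value, ...), one argument or row to a line, values as JSON. step_arm: Moves the arm, as the interface text tells. Its arguments: {"type":"object","properties":{"commands":{"type":"array","items":{"type":"array","items":{"type":"number","minimum":-1,"maximum":1}}}},"required":["commands"]}

```bash
mkdir -p pics
cat > h.py <<'E'
import numpy as np, cv2
from plant import get_obs, vision, workorder, nets
from scipy.spatial.transform import Rotation as Ro
def w(p,at): return np.array(p["R"]).T@(np.array(at)-np.array(p["t"]))
def ray(p,u,v,z):
    f=p["color"].shape[0]/2/np.tan(np.radians(p["fov_y"])/2)
    R=np.array(p["R"]);d=R.T@np.array([(u-p["cx"])/f,(v-p["cy"])/f,1]);o=-R.T@np.array(p["t"])
    return o+d*(z-o[2])/d[2]
def save(p,n): cv2.imwrite(f"pics/{n}.png",p["color"][...,::-1])
def proj(p,X):
    f=p["color"].shape[0]/2/np.tan(np.radians(p["fov_y"])/2)
    c=np.array(p["R"])@np.array(X)+np.array(p["t"]);return np.array([p["cx"]+f*c[0]/c[2],p["cy"]+f*c[1]/c[2]])
E
python3 - <<'E'
from h import *
o=get_obs();print(o["time_s"],o["ee_pos"],Ro.from_quat(o["tool_rot"]).as_matrix().round(3))
P={}
for n in("top","scene"):
    p=vision.capture(n);save(p,n+"0");P[n]=p;print(n,p["fov_y"],(-np.array(p["R"]).T@np.array(p["t"])).round(3))
    for t in "carrier fence_corner grip board board_back_edge board_left_edge solder_reel stamp tape_roll".split():
        r=nets.place_of(t,p);print(t,[(w(p,a["at"]).round(4).tolist(),round(a["score"],2)) for a in r[:2]])
cv2.imwrite("pics/both.png",np.hstack([cv2.resize(P[n]["color"],(800,600))[:, :] for n in ["top"]])[...,::-1])
E
```

```text
0.0 [0.20820389 0.64156362 0.22561385] [[ 0.951 -0.309 -0.   ]
 [-0.309 -0.951 -0.002]
 [ 0.     0.002 -1.   ]]
top 51.03154917951395 [ 0.304 -0.26   1.31 ]
carrier [([0.5051, -0.2992, -0.0009], 0.62), ([0.4982, -0.3024, 0.0043], 0.54)]
fence_corner [([0.5786, -0.2416, 0.0054], 0.7)]
grip [([0.5149, -0.2905, 0.0665], 0.72)]
board [([0.4974, -0.3017, 0.0051], 0.64)]
board_back_edge [([0.5429, -0.3119, 0.0116], 0.64)]
board_left_edge [([0.5181, -0.2411, 0.0173], 0.95)]
solder_reel [([0.4918, 0.0354, 0.0045], 0.63)]
stamp [([0.5471, 0.0951, 0.0004], 0.59)]
tape_roll [([0.4427, -0.5912, 0.0056], 0.69)]
scene 51.07971616811947 [0.098 0.428 1.046]
carrier []
fence_corner [([0.5799, -0.2433, 0.0056], 0.6)]
grip [([0.5151, -0.2931, 0.0666], 0.85), ([0.5195, -0.2436, 0.0098], 0.19)]
board [([0.502, -0.2953, 0.0054], 0.55)]
board_back_edge [([0.5491, 0.0928, -0.0022], 0.66), ([0.5489, -0.3173, 0.0108], 0.62)]
board_left_edge [([0.5226, -0.2456, 0.0125], 0.89)]
solder_reel [([0.4915, 0.0365, 0.0001], 0.65)]
stamp [([0.547, 0.0916, -0.0036], 0.72)]
tape_roll [([0.4452, -0.5939, 0.0009], 0.66), ([0.5488, -0.3153, 0.0112], 0.16)]
```

View pics/both.png

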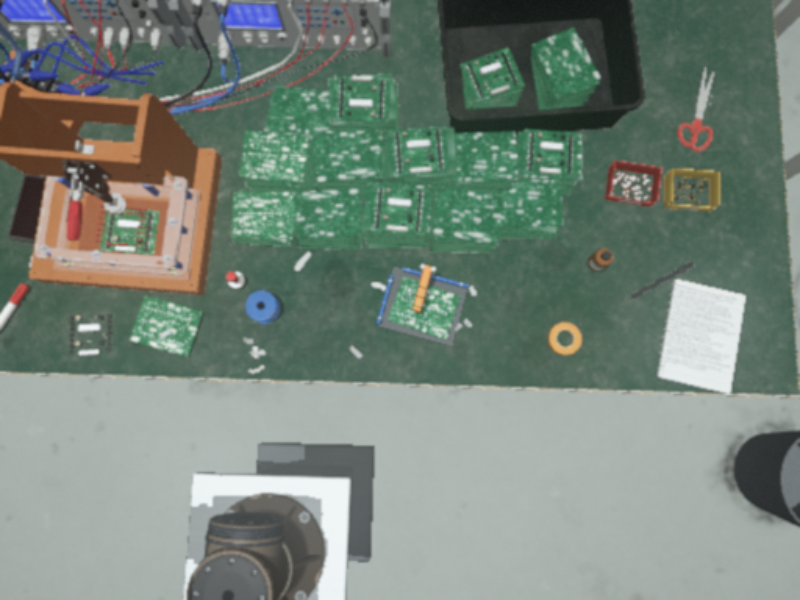

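View pics/scene0.png

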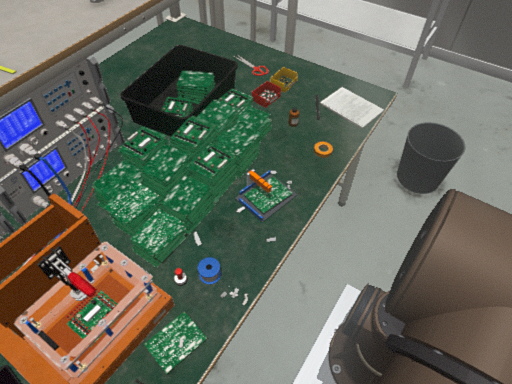

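>>> step_arm(
  commands=[
    [-1, 0.9, 0.94, 0, 0],
    [-1, 0.9, 0.94, 0, 0],
    [-1, 0.9, 0.94, 0, 0],
    [-1, 0.9, 0.94, 0, 0],
    [-1, 0.9, 0.94, 0, 0],
    [-1, 0.9, 0.94, 0, 0],
    [-1, 0.9, 0.94, 0, 0],
    [-1, 0.9, 0.94, 0, 0],
    [-1, 0.9, 0.94, 0, 0],
    [-1, 0.9, 0.94, 0, 0],
    [-1, 0.9, 0.94, 0, 0],
    [-1, 0.9, 0.94, 0, 0],
    [-1, 0.9, 0.94, 0, 0],
    [-1, 0.9, 0.94, 0, 0],
    [-1, 0.9, 0.94, 0, 0],
  ],
)

```text
time_s: 2.25
ee_pos: [0.421, 0.2011, 0.227]
tool_rot: [0.988, -0.156, 0.0, -0.0]
wrist_force: [1.0, 0.3, 0.1]
opening: 0.0876
gripper_force: 0.0
```

>>> step_arm(
  commands=[
    [1, 0.31, 0.95, 0, 0],
    [1, 0.31, 0.95, 0, 0],
    [1, 0.31, 0.95, 0, 0],
    [1, 0.31, 0.95, 0, 0],
    [1, 0.31, 0.95, 0, 0],
    [1, 0.31, 0.95, 0, 0],
    [1, 0.31, 0.95, 0, 0],
    [1, 0.31, 0.95, 0, 0],
    [1, 0.31, 0.95, 0, 0],
    [1, 0.31, 0.95, 0, 0],
    [1, 0.31, 0.95, 0, 0],
    [1, 0.31, 0.95, 0, 0],
    [1, 0.31, 0.95, 0, 0],
    [1, 0.31, 0.95, 0, 0],
    [1, 0.31, 0.95, 0, 0],
    [1, 0.31, 0.95, 0, 0],
    [1, 0.31, 0.95, 0, 0],
    [1, 0.31, 0.95, 0, 0],
    [1, 0.31, 0.95, 0, 0],
    [1, 0.31, 0.95, 0, 0],
  ],
)

```text
time_s: 3.92
ee_pos: [0.4212, -0.2985, 0.2268]
tool_rot: [0.988, -0.156, 0.0, 0.0]
wrist_force: [1.2, 0.2, 0.6]
opening: 0.0003
gripper_force: 0.0
```

>>> step_arm(
  commands=[
    [1, 0, 0, 0, 0.0393],
    [1, 0, 0, 0, 0.0393],
    [1, 0, 0, 0, 0.0393],
    [1, 0, 0, 0, 0.0393],
    [1, 0, 0, 0, 0.0393],
    [1, 0, 0, 0, 0.0393],
    [1, 0, 0, 0, 0.0393],
    [1, 0, 0, 0, 0.0393],
    [1, 0, 0, 0, 0.0393],
    [1, 0, 0, 0, 0.0393],
    [1, 0, 0, 0, 0.0393],
    [1, 0, 0, 0, 0.0393],
    [1, 0, 0, 0, 0],
  ],
)

```text
time_s: 5.0
ee_pos: [0.4214, -0.2971, 0.2267]
tool_rot: [-0.621, 0.784, -0.0, 0.0]
wrist_force: [-0.1, -0.9, 0.3]
opening: 0.0003
gripper_force: 0.0
```

Run:
```python
from h import *
o=get_obs();print(o["time_s"],o["ee_pos"],Ro.from_quat(o["tool_rot"]).as_matrix().round(3),o["joint_positions"],o["wrist_force"])
p=vision.capture("wrist");cv2.imwrite("pics/w1.png",cv2.resize(p["color"],(800,600))[...,::-1]);print((-np.array(p["R"]).T@np.array(p["t"])).round(3));np.save("w1.npy",p,allow_pickle=True)
for t in "fence_corner grip board board_back_edge board_left_edge".split():
    r=nets.place_of(t,p);print(t,[(w(p,a["at"]).round(4).tolist(),round(a["score"],2)) for a in r[:2]])
```

```text
5.0 [ 0.42136884 -0.29710673  0.2266986 ] [[-0.228 -0.974  0.   ]
 [-0.974  0.228 -0.   ]
 [ 0.    -0.    -1.   ]] [-2.32962930e-01  9.48149914e-02 -3.34469715e-01  8.92874638e-06
 -1.14128386e+00  2.61411512e-03] [-0.07601696 -0.85576114  0.30000415]
[ 0.405 -0.365  0.385]
fence_corner []
grip [([0.5167, -0.2899, 0.0685], 0.72)]
board []
board_back_edge [([0.5504, -0.3154, 0.0106], 0.68)]
board_left_edge [([0.5186, -0.2419, 0.0115], 0.65)]
```

View pics/w1.png

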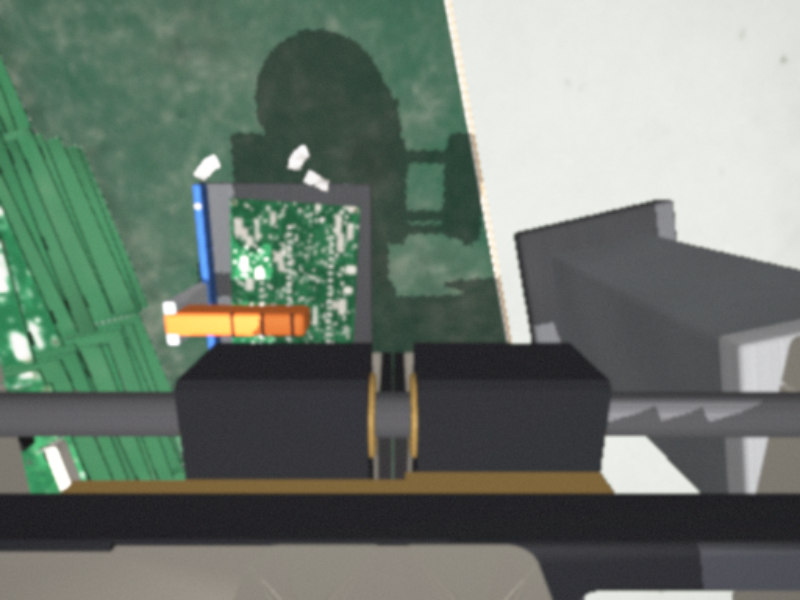

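Run:
```python
from h import *
p=np.load("w1.npy",allow_pickle=True).item()
print({k:v for k,v in p.items() if k not in("color",)})
S=dict(plateFR=(371,185,.006),plateFl=(372,343,.006),plateBR=(206,184,.006),fenceR=(193,184,.021),fenceL=(208,345,.021),bFR=(359,207,.018),bBR=(232,199,.018),bFl=(356,343,.018))
for k,(u,v,z) in S.items(): print(k,ray(p,u/1.5625,v/1.5625,z).round(4))
for n in ("top",):
    q=vision.capture(n);c=q["color"]
    m=proj(q,[.505,-.3,.01]).astype(int);print(m)
    cr=c[m[1]-55:m[1]+55,m[0]-70:m[0]+70];print(m[0]-70,m[1]-55)
    cv2.imwrite("pics/topc.png",cv2.resize(cr,None,fx=5.7,fy=5.4,interpolation=2)[...,::-1])
```

```text
{'fov_y': 64.1174551200418, 'cx': 250.95230888507123, 'cy': 193.9454255791519, 'R': array([[-9.73625025e-01,  2.28154050e-01,  2.01269889e-04],
       [ 2.20296432e-01,  9.39863155e-01,  2.61010981e-01],
       [ 5.93615463e-02,  2.54171162e-01, -9.65335811e-01]]), 't': array([0.47737239, 0.15301107, 0.43980399]), 'shot': 3}
plateFR [ 0.4226 -0.3599  0.006 ]
plateFl [ 0.4526 -0.2349  0.006 ]
plateBR [ 0.5456 -0.3895  0.006 ]
fenceR [ 0.5494 -0.3907  0.021 ]
fenceL [ 0.5796 -0.2685  0.021 ]
bFR [ 0.4347 -0.3465  0.018 ]
bBR [ 0.5258 -0.3739  0.018 ]
bFl [ 0.4637 -0.242   0.018 ]
[270 195]
200 140
```

>>> step_arm(
  commands=[
    [1, 0.63, -0.6, 0, 0],
    [1, 0.63, -0.6, 0, 0],
    [1, 0.63, -0.6, 0, 0],
    [1, 0.63, -0.6, 0, 0],
    [1, 0.63, -0.6, 0, 0],
    [1, 0, 0, 0.8, 0],
    [1, 0, 0, 0.8, 0],
    [1, 0, 0, 0.8, 0],
    [1, 0, 0, 0.8, 0],
    [1, 0, 0, 0.8, 0],
    [1, 0, 0, 0.8, 0],
    [1, 0, 0, 0.8, 0],
    [1, 0, 0, 0.8, 0],
    [1, 0, 0, 0.7, 0],
    [1, 0, 0, 0.6, 0],
    [1, 0, 0, 0.4, 0],
    [1, 0, 0, 0.3, 0],
    [1, 0, 0, 0.2, 0],
    [1, 0, 0, 0, 0],
  ],
)

```text
time_s: 6.93
ee_pos: [0.4767, -0.3905, 0.0108]
tool_rot: [-0.624, 0.782, 0.0, -0.0]
wrist_force: [-0.7, -0.3, -0.7]
opening: 0.0001
gripper_force: 0.0
```

View pics/topc.png

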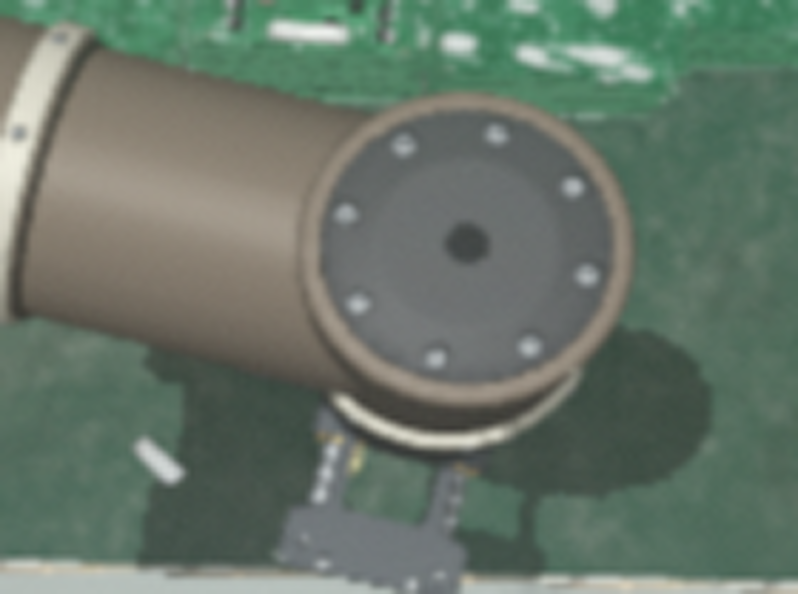

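>>> step_arm(
  commands=[
    [1, -0.3, 0, 0, 0],
    [1, -0.3, 0, 0, 0],
    [1, -0.1, 0, 0, 0],
    [1, -0.1, 0, 0, 0],
    [1, -0.1, 0, 0, 0],
    [1, -0.1, 0, 0, 0],
    [1, -0.1, 0, 0, 0],
    [1, -0.1, 0, 0, 0],
    [1, 0, 0, 0, 0],
  ],
)

```text
time_s: 7.68
ee_pos: [0.4837, -0.3609, 0.0116]
tool_rot: [-0.623, 0.782, 0.0, 0.0]
wrist_force: [-0.1, 0.3, -0.1]
opening: 0.0003
gripper_force: 0.0
```

Run:
```python
from h import *
o=get_obs();print(o["ee_pos"],o["wrist_force"])
p=vision.capture("wrist");cv2.imwrite("pics/w2.png",cv2.resize(p["color"],(800,600))[...,::-1]);np.save("w2.npy",p,allow_pickle=True)
q=vision.capture("scene");save(q,"s2")
for p in (p,q):
  for t in "fence_corner grip board board_back_edge board_left_edge".split():
    r=nets.place_of(t,p);print(t,[(w(p,a["at"]).round(4).tolist(),round(a["score"],2)) for a in r[:2]])
```

```text
[ 0.48371334 -0.36094762  0.01158019] [-0.07360819  0.33497624 -0.10276245]
fence_corner []
grip []
board []
board_back_edge []
board_left_edge []
fence_corner [([0.5794, -0.2448, 0.006], 0.62)]
grip [([0.5169, -0.2905, 0.0674], 0.77)]
board [([0.5028, -0.2852, 0.0091], 0.69)]
board_back_edge [([0.5472, -0.2994, 0.0107], 0.97)]
board_left_edge [([0.518, -0.2316, 0.0115], 0.94)]
```

View pics/w2.png

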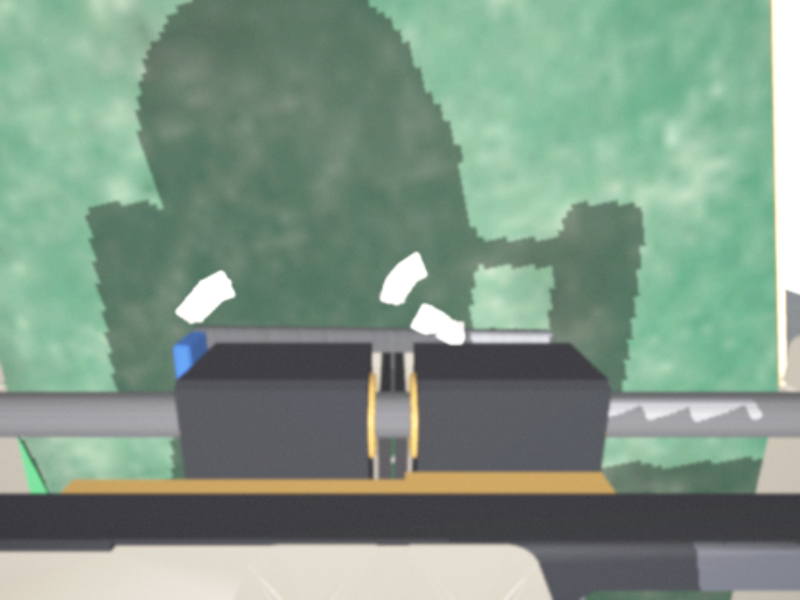

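>>> step_arm(
  commands=[
    [1, -0.06, 0, 0, 0],
    [1, -0.06, 0, 0, 0],
    [1, -0.06, 0, 0, 0],
  ],
)

```text
time_s: 8.53
ee_pos: [0.485, -0.3572, 0.0118]
tool_rot: [-0.623, 0.782, -0.0, 0.0]
wrist_force: [1.4, -3.4, -0.6]
opening: 0.0003
gripper_force: 1.4
```

>>> step_arm(
  commands=[
    [1, -0.06, 0, 0, 0],
    [1, -0.06, 0, 0, 0],
  ],
)

```text
time_s: 8.7
ee_pos: [0.4857, -0.3542, 0.0118]
tool_rot: [-0.623, 0.782, -0.0, 0.0]
wrist_force: [0.7, -4.2, -0.3]
opening: 0.0008
gripper_force: 1.4
```

```bash
cat >> h.py <<'E'
def rel():
    q=vision.capture("scene");D={}
    for t in "fence_corner grip board board_back_edge board_left_edge".split():
        r=[a for a in nets.place_of(t,q) if np.linalg.norm(w(q,a["at"])-[.51,-.28,.02])<.15]
        if r: D[t]=w(q,r[0]["at"]);print(t,D[t].round(4),round(r[0]["score"],2))
    return q,D
E
python3 - <<'E'
from h import *
q,D=rel();save(q,"s3")
m=proj(q,[.505,-.3,.01]).astype(int);x,y=m[0]-50,m[1]-38;print(x,y)
cv2.imwrite("pics/s3c.png",cv2.resize(q["color"][y:y+75,x:x+100],None,fx=8,fy=8,interpolation=2)[...,::-1])
np.save("s3.npy",q,allow_pickle=True)
E
```

```text
fence_corner [ 0.5823 -0.2404  0.0078] 0.96
grip [ 0.5173 -0.2892  0.0664] 0.87
board [ 0.5067 -0.2804  0.0076] 0.57
board_back_edge [ 0.5494 -0.2957  0.012 ] 0.78
board_left_edge [ 0.5221 -0.228   0.01  ] 0.7
216 156
```

View pics/s3c.png

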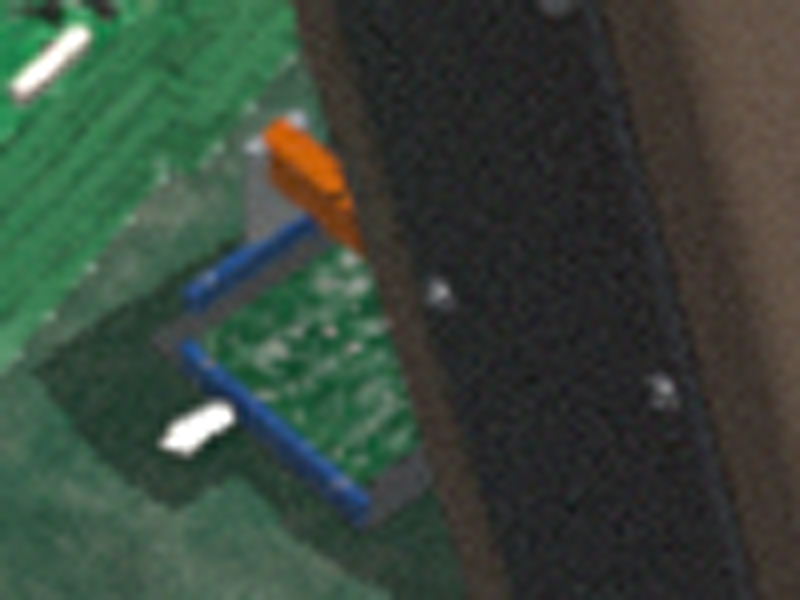

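>>> step_arm(
  commands=[
    [1, 0.5, 0, 0, 0],
    [1, 0.5, 0, 0, 0],
    [1, 0, 0.85, 0, 0],
    [1, 0, 0.85, 0, 0],
    [1, 0, 0.85, 0, 0],
    [1, 0, 0.85, 0, 0],
    [1, -0.8, 0, 0, 0],
    [1, -0.8, 0, 0, 0],
    [1, 0, 0, 0, 0],
  ],
)

```text
time_s: 9.75
ee_pos: [0.4051, -0.3194, 0.0117]
tool_rot: [-0.623, 0.782, 0.0, 0.0]
wrist_force: [-0.3, -0.2, 0.3]
opening: 0.0005
gripper_force: 0.0
```

>>> step_arm(
  commands=[
    [1, 0, -0.2, 0, 0],
    [1, 0, -0.1, 0, 0],
    [1, 0, -0.1, 0, 0],
    [1, 0, -0.1, 0, 0],
    [1, 0, -0.1, 0, 0],
    [1, 0, -0.1, 0, 0],
    [1, 0, -0.1, 0, 0],
    [1, 0, 0, 0, 0],
  ],
)

```text
time_s: 10.42
ee_pos: [0.4258, -0.3252, 0.0115]
tool_rot: [-0.623, 0.782, -0.0, -0.0]
wrist_force: [-0.4, 0.1, 0.7]
opening: 0.0003
gripper_force: 0.0
```

>>> step_arm(
  commands=[
    [1, 0, -0.1, 0, 0],
    [1, 0, -0.1, 0, 0],
    [1, 0, -0.1, 0, 0],
  ],
)

```text
time_s: 10.67
ee_pos: [0.4327, -0.3266, 0.0116]
tool_rot: [-0.623, 0.782, 0.0, -0.0]
wrist_force: [-0.2, -0.6, -0.0]
opening: 0.0005
gripper_force: 0.3
```

>>> step_arm(
  commands=[
    [1, 0, -0.08, 0, 0],
    [1, 0, -0.08, 0, 0],
  ],
)

```text
time_s: 10.83
ee_pos: [0.4367, -0.3275, 0.0116]
tool_rot: [-0.623, 0.782, 0.0, -0.0]
wrist_force: [-1.2, 0.5, -0.6]
opening: 0.0001
gripper_force: 0.3
```

>>> step_arm(
  commands=[
    [1, 0, -0.08, 0, 0],
    [1, 0, -0.08, 0, 0],
  ],
)

```text
time_s: 11.0
ee_pos: [0.4406, -0.3284, 0.0116]
tool_rot: [-0.623, 0.782, 0.0, -0.0]
wrist_force: [-0.6, -0.4, -0.9]
opening: 0.0005
gripper_force: 0.3
```

>>> step_arm(
  commands=[
    [1, 0, -0.08, 0, 0],
    [1, 0, -0.08, 0, 0],
  ],
)

```text
time_s: 11.17
ee_pos: [0.4436, -0.3291, 0.0114]
tool_rot: [-0.623, 0.782, 0.001, -0.0]
wrist_force: [-3.7, 0.5, 3.0]
opening: 0.0003
gripper_force: 2.3
```

Run:
```python
from h import *
q,D=rel();save(q,"s4")
m=proj(q,[.505,-.3,.01]).astype(int);x,y=m[0]-50,m[1]-38;print(x,y)
cv2.imwrite("pics/s4c.png",cv2.resize(q["color"][y:y+75,x:x+100],None,fx=8,fy=8,interpolation=2)[...,::-1])
```

```text
fence_corner [ 0.5833 -0.2382  0.0077] 0.61
grip [ 0.5197 -0.2895  0.0668] 0.69
board [ 0.5192 -0.2836  0.0055] 0.94
board_back_edge [ 0.5672 -0.2967  0.0104] 0.92
board_left_edge [ 0.5308 -0.2289  0.0109] 0.9
216 156
```

>>> step_arm(
  commands=[
    [1, 0, 0.5, 0, 0],
    [1, 0, 0.5, 0, 0],
    [1, 0, 0, -0.7, 0],
    [1, 0, 0, -0.7, 0],
    [1, 0, 0, 0, 0],
    [1, -0.86, 0, 0, 0],
    [1, -0.86, 0, 0, 0],
    [1, -0.86, 0, 0, 0],
    [1, -0.86, 0, 0, 0],
    [1, -0.86, 0, 0, 0],
    [1, 0, 0, 0, 0],
    [1, 0, 0, 0.7, 0],
    [1, 0, 0, 0.4, 0],
    [1, 0, 0, 0.3, 0],
    [1, 0, 0, 0, 0],
  ],
)

```text
time_s: 12.72
ee_pos: [0.4433, -0.2189, 0.0102]
tool_rot: [-0.623, 0.782, 0.001, -0.001]
wrist_force: [-0.5, 0.2, -0.5]
opening: 0.0002
gripper_force: 0.0
```

>>> step_arm(
  commands=[
    [1, 0, -0.2, 0, 0],
    [1, 0, -0.2, 0, 0],
    [1, 0, -0.2, 0, 0],
    [1, 0, -0.1, 0, 0],
    [1, 0, -0.1, 0, 0],
  ],
)

```text
time_s: 13.13
ee_pos: [0.4641, -0.2236, 0.0119]
tool_rot: [-0.623, 0.782, -0.0, 0.0]
wrist_force: [0.6, 0.2, -0.2]
opening: 0.0008
gripper_force: 0.1
```

>>> step_arm(
  commands=[
    [1, 0, -0.1, 0, 0],
    [1, 0, -0.08, 0, 0],
  ],
)

```text
time_s: 13.3
ee_pos: [0.468, -0.2244, 0.0117]
tool_rot: [-0.623, 0.782, -0.0, 0.0]
wrist_force: [-0.7, 0.6, -0.3]
opening: 0.0006
gripper_force: 0.2
```

Run:
```python
from h import *
q,D=rel();print(get_obs()["wrist_force"])
```

```text
fence_corner [ 0.5826 -0.2406  0.0057] 0.55
board [ 0.52   -0.2876  0.0084] 0.64
board_back_edge [ 0.567  -0.3009  0.0123] 0.41
board_left_edge [ 0.532  -0.2341  0.0102] 0.42
[ 0.78723054 -0.29071165  0.76922847]
```

>>> step_arm(
  commands=[
    [1, 0, -0.06, 0, 0],
    [1, 0, -0.06, 0, 0],
  ],
)

```text
time_s: 13.77
ee_pos: [0.4705, -0.225, 0.0116]
tool_rot: [-0.623, 0.782, 0.0, -0.0]
wrist_force: [-2.0, 0.9, -0.3]
opening: 0.0002
gripper_force: 1.6
```

>>> step_arm(
  commands=[
    [1, 0, -0.06, 0, 0],
    [1, 0, -0.06, 0, 0],
  ],
)

```text
time_s: 13.93
ee_pos: [0.4725, -0.2255, 0.0113]
tool_rot: [-0.623, 0.782, 0.001, -0.001]
wrist_force: [-4.0, 2.8, 2.7]
opening: 0.0004
gripper_force: 2.1
```

>>> step_arm(
  commands=[
    [1, 0, 0.5, 0, 0],
    [1, 0, 0.3, 0, 0],
    [1, 0, 0, -0.8, 0],
    [1, 0, 0, -0.8, 0],
    [1, 0, 0, -0.8, 0],
    [1, 0, 0, -0.8, 0],
    [1, 0, 0, -0.8, 0],
    [1, 0, 0, -0.8, 0],
    [1, 0, 0, -0.8, 0],
    [1, 0, 0, -0.8, 0],
    [1, 0, 0, -0.8, 0],
    [1, -0.8, -0.9, 0, 0],
    [1, -0.8, -0.9, 0, 0],
    [1, -0.8, -0.9, 0, 0],
    [1, 0, 0, 0, 0],
  ],
)

```text
time_s: 15.18
ee_pos: [0.5375, -0.1761, 0.1917]
tool_rot: [-0.624, 0.781, -0.001, 0.001]
wrist_force: [0.1, -0.4, -0.8]
opening: 0.0002
gripper_force: 0.0
```

Run:
```python
from h import *
p=vision.capture("wrist");np.save("w5.npy",p,allow_pickle=True)
print(get_obs()["ee_pos"])
cv2.imwrite("pics/w5.png",cv2.resize(p["color"][:240],(800,375),interpolation=2)[...,::-1])
for t in "fence_corner grip board board_back_edge board_left_edge".split():
    r=nets.place_of(t,p);print(t,[(w(p,a["at"]).round(4).tolist(),round(a["score"],2)) for a in r[:2]])
rel()
```

```text
[ 0.53532027 -0.1766892   0.19125259]
fence_corner [([0.5812, -0.2369, 0.0052], 0.56)]
grip [([0.5168, -0.288, 0.0687], 0.84)]
board [([0.521, -0.2853, 0.0055], 0.94)]
board_back_edge [([0.5727, -0.3027, 0.0103], 0.74)]
board_left_edge [([0.5397, -0.2325, 0.0125], 0.94)]
fence_corner [ 0.5849 -0.2417  0.0068] 0.57
grip [ 0.5183 -0.2919  0.0639] 0.79
board [ 0.523  -0.2869  0.0103] 0.98
board_back_edge [ 0.569  -0.3068  0.012 ] 0.95
board_left_edge [ 0.537  -0.2338  0.0128] 0.67
```

View pics/w5.png

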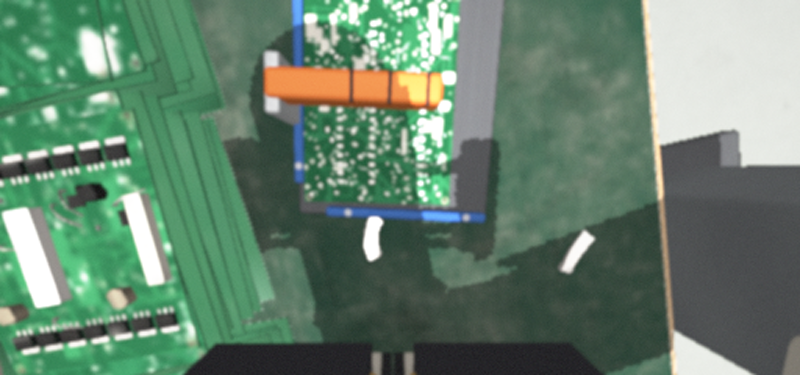

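Run:
```python
from h import *
p=np.load("w5.npy",allow_pickle=True).item()
cv2.imwrite("pics/w5c.png",cv2.resize(p["color"][0:145,175:330],None,fx=4.1,fy=4.1,interpolation=2)[...,::-1])
```

```text
(no output)
```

View pics/w5c.png

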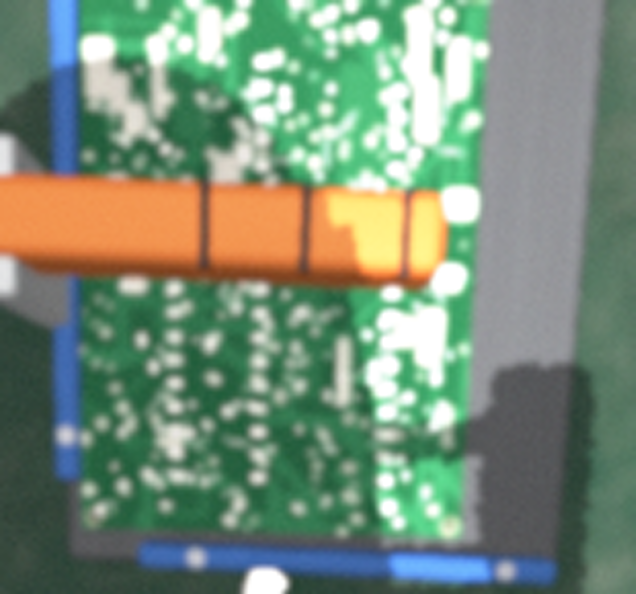

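Run:
```python
from h import *
p=np.load("w5.npy",allow_pickle=True).item()
L=dict(leftfence=(140,543,555,562,.021),back=(77,20,79,475,.021),bfront=(488,20,466,470,.018),bleft=(82,530,460,540,.018),pfront=(600,0,557,555,.006))
for k,(a,b,c,d,z) in L.items():
    A=ray(p,175+a/4.1,b/4.1,z)[:2];B=ray(p,175+c/4.1,d/4.1,z)[:2];e=B-A
    print(k,A.round(4),B.round(4),np.degrees(np.arctan2(e[1],e[0])).round(2))
o=get_obs();print(o["joint_positions"])
```

```text
leftfence [ 0.5696 -0.2322] [ 0.4665 -0.204 ] 164.68
back [ 0.5535 -0.3509] [ 0.5804 -0.252 ] 74.75
bfront [ 0.4599 -0.3306] [ 0.4842 -0.2315] 76.2
bleft [ 0.5839 -0.2386] [ 0.489  -0.2146] 165.78
pfront [ 0.4305 -0.3319] [ 0.4632 -0.2039] 75.67
[ 2.60419308e-02  1.99674648e-01 -2.91463052e-01  3.12388619e-05
 -1.07929868e+00 -2.50981940e-01]
```

>>> step_arm(
  commands=[
    [1, 0, 0, 0, 0.0122],
    [1, 0.98, 0, 0, 0],
    [1, 0.98, 0, 0, 0],
    [1, 0.98, 0, 0, 0],
    [1, 0.98, 0, 0, 0],
    [1, 0.98, 0, 0, 0],
    [1, 0.98, 0, 0, 0],
    [1, 0.98, 0, 0, 0],
    [1, 0.98, -0.1, 0, 0],
    [1, 0, 0, 0.9, 0],
    [1, 0, 0, 0.9, 0],
    [1, 0, 0, 0.9, 0],
    [1, 0, 0, 0.9, 0],
    [1, 0, 0, 0.9, 0],
    [1, 0, 0, 0.9, 0],
    [1, 0, 0, 0.9, 0],
    [1, 0, 0, 0.5, 0],
    [1, 0, 0, 0.3, 0],
    [1, 0, 0, 0.1, 0],
    [1, 0, 0, 0, 0],
  ],
)

```text
time_s: 17.45
ee_pos: [0.4847, -0.3678, 0.0113]
tool_rot: [-0.608, 0.794, 0.0, -0.0]
wrist_force: [0.2, 0.6, 0.3]
opening: 0.0004
gripper_force: 0.0
```

>>> step_arm(
  commands=[
    [1, -0.2, 0, 0, 0],
    [1, -0.1, 0, 0, 0],
    [1, -0.1, 0, 0, 0],
    [1, -0.06, 0, 0, 0],
    [1, -0.06, 0, 0, 0],
  ],
)

```text
time_s: 17.87
ee_pos: [0.4887, -0.3551, 0.0124]
tool_rot: [-0.609, 0.794, -0.001, 0.0]
wrist_force: [-0.4, -1.0, 1.7]
opening: 0.0002
gripper_force: 0.6
```

>>> step_arm(
  commands=[
    [1, -0.06, 0, 0, 0],
    [1, -0.06, 0, 0, 0],
  ],
)

```text
time_s: 18.03
ee_pos: [0.4892, -0.3525, 0.012]
tool_rot: [-0.608, 0.794, -0.0, 0.0]
wrist_force: [-1.2, -4.2, 1.7]
opening: 0.0005
gripper_force: 2.1
```

>>> step_arm(
  commands=[
    [1, -0.06, 0, 0, 0],
    [1, 0, 0, 0, 0],
    [1, 0.5, 0, 0, 0],
    [1, 0.2, 0, -0.5, 0],
    [1, 0, 0, -0.9, 0],
    [1, 0, 0, -0.9, 0],
    [1, 0, 0, -0.9, 0],
    [1, 0, 0, -0.9, 0],
    [1, 0, 0, -0.9, 0],
    [1, 0, 0, -0.9, 0],
    [1, 0, 0, -0.9, 0],
    [1, -0.98, 0, 0, 0],
    [1, -0.98, 0, 0, 0],
    [1, -0.98, 0, 0, 0],
    [1, -0.98, 0, 0, 0],
    [1, -0.98, 0, 0, 0],
    [1, -0.98, 0, 0, 0],
    [1, -0.98, 0, 0, 0],
    [1, -0.98, 0, 0, 0],
    [1, 0, 0, 0, 0],
  ],
)

```text
time_s: 19.7
ee_pos: [0.5364, -0.1757, 0.1813]
tool_rot: [-0.609, 0.793, 0.0, 0.0]
wrist_force: [-0.1, -0.2, -0.3]
opening: 0.0004
gripper_force: 0.0
```

Run:
```python
from h import *
p=vision.capture("wrist");np.save("w6.npy",p,allow_pickle=True)
print(get_obs()["ee_pos"])
cv2.imwrite("pics/w6c.png",cv2.resize(p["color"][0:145,175:330],None,fx=4.1,fy=4.1,interpolation=2)[...,::-1])
for t in "fence_corner grip board board_back_edge board_left_edge".split():
    r=nets.place_of(t,p);print(t,[(w(p,a["at"]).round(4).tolist(),round(a["score"],2)) for a in r[:2]])
rel()
```

```text
[ 0.5359407  -0.17690201  0.18126366]
fence_corner [([0.583, -0.2323, 0.0046], 0.86), ([0.5199, -0.2888, 0.0701], 0.53)]
grip [([0.5172, -0.284, 0.0648], 0.55)]
board [([0.5248, -0.2811, 0.0047], 0.86)]
board_back_edge [([0.5739, -0.2989, 0.0106], 0.65)]
board_left_edge [([0.5399, -0.2259, 0.0123], 0.66)]
fence_corner [ 0.5863 -0.2411  0.0045] 0.88
grip [ 0.5198 -0.2862  0.0651] 0.83
board_back_edge [ 0.5701 -0.295   0.0132] 0.92
board_left_edge [ 0.5414 -0.2295  0.0137] 0.62
```

View pics/w6c.png

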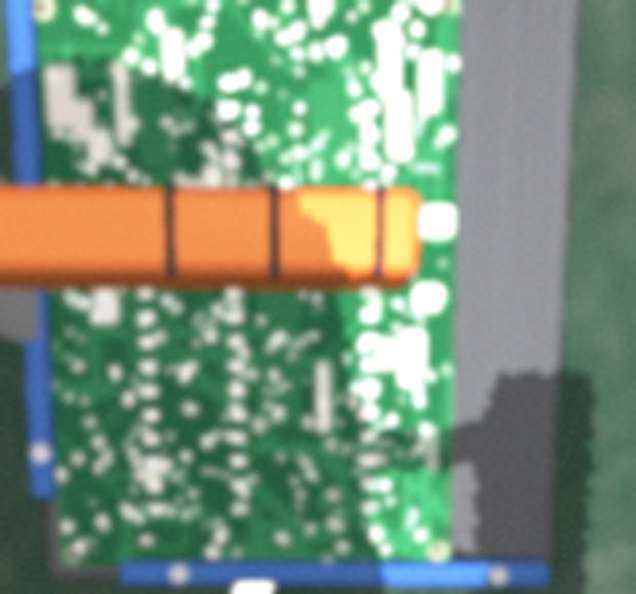

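Run:
```python
from h import *
p=np.load("w6.npy",allow_pickle=True).item()
c=np.array(p["color"]).astype(int)
# subpixel blue->green edge along rows (back) and cols (left)
L=dict(leftfence=(125,562,548,562,.021),bleft=(70,562,440,557,.018),back=(36,10,50,495,.021),bback=(40,10,58,550,.018),bfront=(461,10,452,550,.018),pfront=(577,0,551,555,.006))
th=np.radians(-15);X=np.array([np.cos(th),np.sin(th)]);Y=np.array([-X[1],X[0]])
for k,(a,b,c_,d,z) in L.items():
    A=ray(p,175+a/4.1,b/4.1,z)[:2];B=ray(p,175+c_/4.1,d/4.1,z)[:2];e=B-A
    print(k,(A@X).round(4),(A@Y).round(4),(B@X).round(4),(B@Y).round(4),np.degrees(np.arctan2(e[1],e[0])).round(2))
# profiles
for r in (5,15,30,90,105,115): print(r,[tuple(c[r,x]) for x in range(182,192)])
```

```text
leftfence 0.6094 -0.0744 0.5038 -0.0745 165.06
bleft 0.6237 -0.0741 0.5305 -0.0754 165.83
back 0.6248 -0.1964 0.6273 -0.0906 73.65
bback 0.6244 -0.1973 0.6266 -0.0771 73.98
bfront 0.5292 -0.1974 0.5275 -0.0772 75.78
pfront 0.5008 -0.2032 0.5003 -0.0751 75.2
5 [(np.int64(91), np.int64(145), np.int64(225)), (np.int64(103), np.int64(148), np.int64(174)), (np.int64(123), np.int64(173), np.int64(144)), (np.int64(134), np.int64(188), np.int64(142)), (np.int64(126), np.int64(187), np.int64(137)), (np.int64(102), np.int64(175), np.int64(121)), (np.int64(78), np.int64(164), np.int64(108)), (np.int64(62), np.int64(160), np.int64(101)), (np.int64(55), np.int64(154), np.int64(96)), (np.int64(57), np.int64(154), np.int64(96))]
15 [(np.int64(88), np.int64(147), np.int64(235)), (np.int64(72), np.int64(128), np.int64(190)), (np.int64(65), np.int64(132), np.int64(130)), (np.int64(78), np.int64(145), np.int64(106)), (np.int64(106), np.int64(158), np.int64(119)), (np.int64(122), np.int64(162), np.int64(131)), (np.int64(127), np.int64(159), np.int64(131)), (np.int64(127), np.int64(155), np.int64(131)), 
[... 1235 characters left out ...]
t64(163)), (np.int64(51), np.int64(88), np.int64(134)), (np.int64(46), np.int64(93), np.int64(99)), (np.int64(41), np.int64(100), np.int64(74)), (np.int64(41), np.int64(99), np.int64(65)), (np.int64(36), np.int64(96), np.int64(62))]
115 [(np.int64(58), np.int64(87), np.int64(125)), (np.int64(63), np.int64(100), np.int64(159)), (np.int64(63), np.int64(105), np.int64(172)), (np.int64(64), np.int64(104), np.int64(174)), (np.int64(66), np.int64(106), np.int64(171)), (np.int64(81), np.int64(109), np.int64(161)), (np.int64(126), np.int64(139), np.int64(160)), (np.int64(169), np.int64(177), np.int64(171)), (np.int64(168), np.int64(181), np.int64(165)), (np.int64(123), np.int64(146), np.int64(124))]
```

Run:
```python
from h import *
p=np.load("w6.npy",allow_pickle=True).item()
th=np.radians(-15);X=np.array([np.cos(th),np.sin(th)]);Y=np.array([-X[1],X[0]])
for a,b in((300,187),(300,272),(100,187),(100,272),(416,230)):
    A=ray(p,175+a/4.1,b/4.1,.08)[:2];print(A.round(4),A@X,A@Y)
o=get_obs();T=o["ee_pos"][:2];print("tcp",T@X,T@Y,o["joint_positions"])
for g in((.5172,-.284),(.5198,-.2862)): print(np.array(g)@X,np.array(g)@Y)
```

```text
[ 0.5073 -0.2903] 0.5651647915323675 -0.14906862225402842
[ 0.5112 -0.2758] 0.5651829091103254 -0.1341304439660465
[ 0.5438 -0.3   ] 0.6029137906323722 -0.14901896936372486
[ 0.5483 -0.2857] 0.6035544355850668 -0.1340817548602115
[ 0.4879 -0.2773] 0.5430941534253779 -0.14160127759938507
tcp 0.56357204857547 -0.03406219241709821 [ 2.44028244e-02  2.12692340e-01 -2.99645489e-01 -6.30865549e-05
 -1.05853759e+00 -2.87894751e-01]
0.573081446165822 -0.14046172453907163
0.5761622552133991 -0.14191383183964107
```

>>> step_arm(
  commands=[
    [-1, 0, 0, 0, -0.0385],
    [-1, 0, 0, 0, -0.0385],
    [-1, 0, 0, 0, -0.0385],
    [-1, 0, 0, 0, -0.0385],
    [-1, 0, 0, 0, -0.0385],
    [-1, 0, 0, 0, -0.0385],
    [-1, 0, 0, 0, -0.0385],
    [-1, 0, 0, 0, -0.0385],
    [-1, 0, 0, 0, -0.0385],
    [-1, 0, 0, 0, -0.0385],
    [-1, 0, 0, 0, -0.0385],
    [-1, 0, 0, 0, -0.0385],
    [-1, 0, 0, 0, -0.0385],
    [-1, 0.1, 0.86, 0, 0],
    [-1, 0.1, 0.86, 0, 0],
    [-1, 0.1, 0.86, 0, 0],
    [-1, 0.1, 0.86, 0, 0],
    [-1, 0.1, 0.86, 0, 0],
    [-1, 0, 0, 0, 0],
    [-1, 0, 0, 0, 0],
  ],
)

```text
time_s: 21.97
ee_pos: [0.5196, -0.2865, 0.1813]
tool_rot: [0.991, -0.131, -0.0, -0.0]
wrist_force: [0.5, -0.8, 0.5]
opening: 0.0877
gripper_force: 0.0
```

Run:
```python
from h import *
th=np.radians(-15);X=np.array([np.cos(th),np.sin(th)]);Y=np.array([-X[1],X[0]])
o=get_obs();T=o["ee_pos"][:2];M=Ro.from_quat(o["tool_rot"]).as_matrix()
print("tcp",T,T@X,T@Y,np.degrees(np.arctan2(M[1,0],M[0,0])),o["opening"],o["joint_positions"])
q,D=rel()
```

```text
tcp [ 0.51957761 -0.28645877] 0.5760144158386875 -0.14222134566054315 -15.094735815524125 0.0877326512361594 [-1.74718623e-01  2.58976100e-01 -2.37866499e-01 -6.36104533e-05
 -1.07433142e+00  1.48209242e+00]
fence_corner [ 0.5839 -0.2384  0.0062] 0.72
grip [ 0.5213 -0.2896  0.067 ] 0.91
board [ 0.5245 -0.2801  0.009 ] 0.81
board_back_edge [ 0.5701 -0.2986  0.0109] 0.97
board_left_edge [ 0.5403 -0.2267  0.0124] 0.93
```

>>> step_arm(
  commands=[
    [-1, 0, 0, 0.8, 0],
    [-1, 0, 0, 0.8, 0],
    [-1, 0, 0, 0.8, 0],
    [-1, 0, 0, 0.8, 0],
    [-1, 0, 0, 0.8, 0],
    [-1, 0, 0, 0.7, 0],
    [-1, 0, 0, 0.4, 0],
    [-1, 0, 0, 0.23, 0],
    [-1, 0, 0, 0, 0],
    [-1, 0, 0, 0, 0],
  ],
)

```text
time_s: 23.1
ee_pos: [0.5205, -0.2855, 0.0489]
tool_rot: [0.992, -0.13, 0.0, 0.0]
wrist_force: [0.1, -0.3, 0.3]
opening: 0.0875
gripper_force: 0.0
```

>>> step_arm(
  commands=[
    [0.4, 0, 0, 0, 0],
    [0.5, 0, 0, 0, 0],
    [0.55, 0, 0, 0, 0],
    [0.6, 0, 0, 0, 0],
    [0.65, 0, 0, 0, 0],
    [0.7, 0, 0, 0, 0],
    [1, 0, 0, 0, 0],
    [1, 0, 0, 0, 0],
    [1, 0, 0, 0, 0],
    [1, 0, 0, 0, 0],
    [1, 0, 0, 0, 0],
    [1, 0, 0, 0, 0],
  ],
)

```text
time_s: 24.1
ee_pos: [0.5199, -0.2856, 0.0483]
tool_rot: [0.991, -0.13, -0.0, 0.0]
wrist_force: [-0.4, -0.6, -0.7]
opening: 0.0163
gripper_force: 30.0
```

Run:
```python
from h import *
q,D=rel();save(q,"s7");p=vision.capture("wrist")
m=proj(q,[.505,-.3,.01]).astype(int);x,y=m[0]-50,m[1]-38
a=cv2.resize(q["color"][y:y+75,x:x+100],(400,300),interpolation=2);b=cv2.resize(p["color"],(400,300))
cv2.imwrite("pics/g7.png",np.hstack([a,b])[...,::-1])
```

```text
fence_corner [ 0.583  -0.2363  0.0074] 0.54
board [ 0.5263 -0.2824  0.0091] 0.56
board_back_edge [ 0.5715 -0.2983  0.0128] 0.6
board_left_edge [ 0.5422 -0.2245  0.0147] 0.72
```

View pics/g7.png

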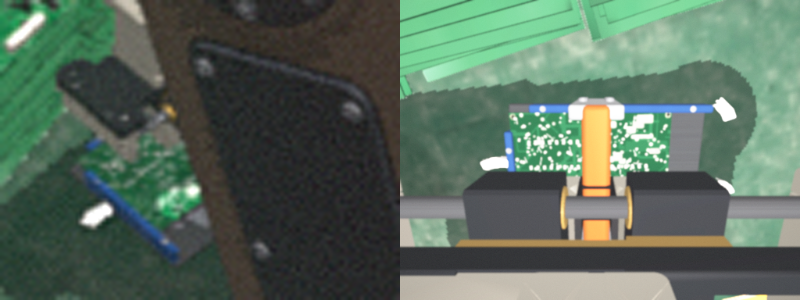

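>>> step_arm(
  commands=[
    [1, 0, 0, -0.05, 0],
    [1, 0, 0, -0.1, 0],
    [1, 0, 0, -0.15, 0],
    [1, 0, 0, -0.2, 0],
    [1, 0, 0, -0.25, 0],
    [1, 0, 0, -0.3, 0],
    [1, 0, 0, -0.35, 0],
    [1, 0, 0, -0.4, 0],
    [1, 0, 0, -0.4, 0],
    [1, 0, 0, -0.4, 0],
    [1, 0, 0, -0.4, 0],
    [1, 0, 0, -0.4, 0],
    [1, 0, 0, -0.4, 0],
    [1, 0, 0, -0.4, 0],
    [1, 0, 0, -0.4, 0],
    [1, 0, 0, -0.4, 0],
    [1, 0, 0, -0.35, 0],
    [1, 0, 0, -0.3, 0],
    [1, 0, 0, -0.25, 0],
    [1, 0, 0, -0.2, 0],
  ],
)

```text
time_s: 26.12
ee_pos: [0.52, -0.2855, 0.2015]
tool_rot: [0.991, -0.13, 0.0, 0.0]
wrist_force: [-0.4, 0.7, -6.2]
opening: 0.0156
gripper_force: 30.0
```

>>> step_arm(
  commands=[
    [1, 0, 0, -0.15, 0],
    [1, 0, 0, -0.1, 0],
    [1, 0, 0, -0.05, 0],
    [1, 0, 0, 0, 0],
    [1, 0, 0, 0, 0],
    [1, 0, 0, 0, 0],
    [1, 0, 0, 0, 0],
    [1, 0, 0, 0, 0],
    [1, 0, 0, 0, 0],
  ],
)

```text
time_s: 26.87
ee_pos: [0.5199, -0.2855, 0.2081]
tool_rot: [0.991, -0.13, -0.0, -0.0]
wrist_force: [0.3, -0.2, -5.9]
opening: 0.0157
gripper_force: 30.0
```

Run:
```python
from h import *
q,D=rel();p=vision.capture("wrist")
m=proj(q,[.525,-.3,.16]).astype(int);x,y=m[0]-60,m[1]-45
a=cv2.resize(q["color"][y:y+90,x:x+120],(400,300),interpolation=2);b=cv2.resize(p["color"][80:272,100:356],(400,300))
cv2.imwrite("pics/g8.png",np.hstack([a,b])[...,::-1])
o=get_obs();print(o["ee_pos"],o["wrist_force"],o["gripper_force"],o["joint_velocities"])
```

```text
board [ 0.5268 -0.2777  0.1642] 0.57
[ 0.51999647 -0.28549312  0.20830208] [-0.45810405  0.12991879 -6.60967988] 29.999113082885742 [ 0.0007449  -0.00205902 -0.00050982  0.00056466  0.00025964 -0.00074653]
```

View pics/g8.png

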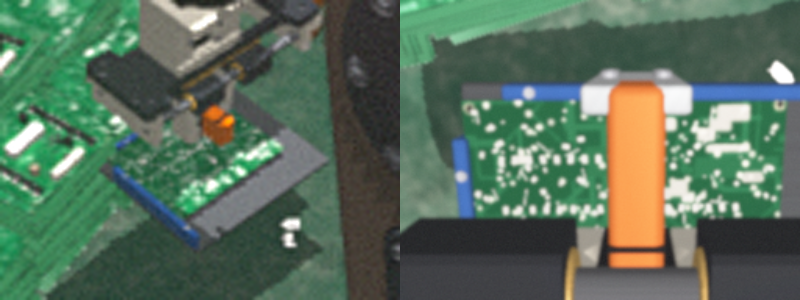

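The carrier hangs level, with its underside about 16 cm above the bench, and the board sits against both blue fences in both views.

```bash
python3 -c "
from plant import workorder
print(workorder.hand_in())"
```

```text
the job is handed in; nothing more can be done
None
```

The job is handed in: the board was pushed flush into the fence corner, and the arm is holding the carrier by its orange handle, level and steady about 16 cm above the bench; no verdict came back, and I didn't re-measure the reel, stamp and tape roll, though the arm never worked near them.

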